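Find the finished bore with the square depth gauge

ROBOT

A 6-joint arm with a two-finger parallel gripper is mounted at the origin on the work surface. World frame = base frame: x ahead of the robot, y to its left, z up, the work surface at z = 0. Lengths are in m, angles in degrees, forces in N, time in s.
With the tool pointing down it reaches from about 0.35 to 0.975 m from the base axis. Payload 4.9 kg.
Tool frame: the origin (TCP) lies at the very end of the fingers, on their centre line; the grasp point (between the pads) lies 19 mm behind it; z points along the fingers, y is the line along which they close (so a half turn about z gives the same grasp; the last joint's range is limited). The gripper opens to 85 mm and grips with 20 to 120 N. Pads are 22 mm wide; open, the fingers measure 114 mm over their backs; the gripper's body (76 mm by 85 mm) begins 54 mm behind the grasp point. The pads swing forward as they close: fully open they stand 13 mm farther back than shut.
Start: joints at [68.87, 3.019, 92.412, -0, 84.569, -6.818], TCP at [0.154, 0.606, 0.231] pointing down, gripper open.
Joint ranges: [-172.51, 172.51], [-57.92, 126.97], [3.15, 148.05], [-58.71, 238.71], [5.1, 150.11], [-179.66, 179.66]. Speed limits (degrees/s): [147.25, 147.25, 180, 180, 180, 180].

INTERFACE

Orientations are given as [roll, pitch, yaw] about the fixed x, y, z axes, in that order (R = Rz(yaw) Ry(pitch) Rx(roll)).
In Python, from bench import ctrl, imaging gives the robot as it stands.
- The arm moves only by the tool jog_arm, never from a script. Its argument "motion" is one flat list of numbers, 5 for each row, row after row: the shift along the tool's x, y, z in mm, then the turn about the tool's z in degrees, then the finger opening in mm, from 0 to 85.4. A call has 1 to 20 rows; each row shifts and turns the commanded pose from where the row before left it, along the tool's axes as they then stand; what a row does not reach is not made up. A row lasts 1/12 s, in which the tool goes at most 41.7 mm and 7.16 degrees, less where a joint would pass 70% of its speed; a pose out of reach is approached as far as the arm can. A call is refused whole if a number of a shift passes 41.7 or a number of a turn 7.16, either way. A call with a gripper value outside its range is refused whole. The fingers move at their own pace and stop on an object; "squeeze" is the grip in N (left out, the last holds). Time passes only in rows, so rows that do not move let the fingers close. It gives the time, the measured TCP pose, the force, the opening and the grip force at its end, in the units of the state.
- ctrl.sense(): the state, without advancing time (a new reading comes with each control period).
- imaging.get_image(name): name is "scene" or "side" or "wrist"; returns a dict with "pixels" (420x560x3 uint8, red, green, blue), "fovy" (degrees; the focal length in pixels is half the picture's height over the tangent of half this angle, whatever the lens; pixels are square), "cx", "cy" (the principal point, pixels), "rvec" (rotation vector, rad) and "tvec" (3), from world to camera coordinates, as OpenCV has them. Camera axes: x right, y down, z forward; pixel columns grow to the right and rows downward; lengths in m; the calibration is good to about 2 mm. A picture is of the moment at which its call begins. There is no depth.
- ctrl.finish_job(): hands the job in; it is judged then, once.
The state is a dict: "t": time; "q": joint angles; "qvel": joint speeds; "tau": joint torques, N m; "ee_pos": TCP position; "eef_rot": TCP orientation; "wrist_force": force on the tool from outside, world axes, zero at the start; "ft_torque": the same for the moment, N m; "finger_gap": finger opening in m; "finger_force": force on a finger pad.
Only numpy, scipy, OpenCV 4.12 (cv2) and the standard library are available. Lean on these libraries where they do the work, as an engineer would, in place of code of your own. Each camera call takes 0.05 s, during which the arm holds its last target. There are 200 camera calls.

TASK

Three flanged housings sit in the inspection nest, but only one of them has had its square bore cut to full depth. Take the square plug gauge from its stand, try it in the bores without ramming it, and leave it standing released in the one that lets it go fully home, with its collar down on the housing's face. Leave the round gauge in the stand.

Things in the scene. Friction and masses are not known exactly. Their poses are not given: they have to be found in the camera images.
- square_gauge: Loose steel square plug gauge, 300 g, standing tip down in one of the stand's two holes. Origin: centre of its lower end; z up along it, x and y along the square's sides. From the origin up: plug 20 x 20 mm, 0 to 26 mm (foot chamfered 1 mm); square collar 34 x 34 mm, 26 to 31 mm; square grip 22 x 22 mm, 31 to 81 mm, faces parallel to the plug's. It fits a bore any of four ways.
- round_gauge: Loose steel round plug gauge of the same height in the other hole of the stand (the two may be swapped): round collar 36 mm across, round grip 23 mm across. Origin at the centre of its lower end, z up. Not used; stays where it is.
- gauge_stand: Fixed wooden block 150 (x) x 60 (y) x 35 mm high with two 24 mm square holes 30 mm deep, 42.5 mm either side of its centre along x. The gauges hang in them by their collars, with 2 mm of play. Origin: centre of its underside.
- nest: Fixed aluminium plate 110 (x) x 310 (y) x 12 mm with three alike steel housings fixed on it in a row along y, 100 mm apart: round flanges 84 mm across, upper flange's top 64 mm above the bench, on it a 40 mm square boss, face 70 mm above the bench, with the square bore in its middle. Origin: centre of the plate's underside. The bores' sides are parallel to its x and y.
- bore_1 (a point): Centre of the mouth of the bore towards the nest's +y end, on the boss's face; axes as the nest's, z up. Bore 21 mm square, 1 mm chamfer. One of the three bores (not known which) is 28 mm deep and takes the 26 mm plug until the collar rests on the face; the other two are 14 mm deep: there the collar stops 12 mm above the face.
- bore_2 (a point): The same for the middle bore.
- bore_3 (a point): The same for the third bore (towards the nest's -y end).
There are look-alikes about, which are no part of the job. Leave any orange or turquoise look-alike of the square_gauge alone.

How it is judged:
By the outcome, as a careful person would: the job done as asked, in the order asked, and still so for the second after the job is handed in, with the robot touching nothing.
It also fails if it takes over 48 s, if anything falls off the work surface, if the arm or the gripper's body presses on something with over 40 N, if the wrist force passes 120 N, or if a joint passes its speed limit or range.

## Working session

There is one attempt and no reset: what is moved stays moved. The work goes in short steps, Python scripts to look and compute and a tool call to move; the robot and the scene stay as the last step left them, time stands still between calls to the robot, and variables do not carry over. Pictures are saved under pics/ and viewed, at most 10 in all, crops included, and the job is handed in when it is done.

Besides the shell and the picture viewer there is one more tool, called after ">>>" as a command line: name --argument value ..., lists and objects as JSON in quotes. jog_arm: Moves the arm, as the interface text tells. Its arguments: {"type":"object","properties":{"motion":{"type":"array","items":{"type":"number"}},"squeeze":{"type":"number"}},"required":["motion"]}

```bash
mkdir -p pics; cat > h.py <<'E'
import numpy as np, cv2, pickle
from bench import ctrl, imaging
def grab(name, tag):
    d=imaging.get_image(name); pickle.dump(d,open(f'pics/{tag}.pkl','wb'))
    cv2.imwrite(f'pics/{tag}.png',d['pixels'][:,:,::-1]); return d
def load(tag): return pickle.load(open(f'pics/{tag}.pkl','rb'))
def cam(d):
    R=cv2.Rodrigues(np.array(d['rvec'],float))[0]; t=np.array(d['tvec'],float).ravel()
    f=d['pixels'].shape[0]/2/np.tan(np.radians(d['fovy'])/2)
    return R,t,np.array([[f,0,d['cx']],[0,f,d['cy']],[0,0,1]])
def proj(d,P):
    R,t,K=cam(d); p=(R@np.atleast_2d(P).T).T+t; p=p@K.T; return p[:,:2]/p[:,2:]
def ray(d,uv):
    R,t,K=cam(d); v=R.T@np.linalg.inv(K)@np.array([*uv,1.]); return -R.T@t, v/np.linalg.norm(v)
def onz(d,uv,z):
    c,v=ray(d,uv); return c+v*(z-c[2])/v[2]
def tri(obs):
    A=0;b=0
    for d,uv in obs:
        c,v=ray(d,uv); M=np.eye(3)-np.outer(v,v); A=A+M; b=b+M@c
    return np.linalg.solve(A,b)
E
python3 - <<'E'
from h import *
print(ctrl.sense())
for n in("scene","side","wrist"):
    d=grab(n,n); print(n,{k:v for k,v in d.items() if k!='pixels'}, ray(d,(d['cx'],d['cy'])))
a=np.vstack([load('scene')['pixels'],load('side')['pixels']])
E
```

```text
{'t': 0.0, 'q': array([ 6.88700970e+01,  3.05793192e+00,  9.24916254e+01,  1.76820881e-04,
        8.45707760e+01, -6.81689348e+00]), 'qvel': array([ 0.02321492,  0.16925714,  0.00178214,  0.01392802, -0.11873854,
        0.0531912 ]), 'tau': array([-2.35496473e-04, -3.93695605e+01, -3.70167160e+01, -2.11681827e-04,
        6.94980263e-03, -9.62461087e-06]), 'ee_pos': array([0.15426844, 0.60501255, 0.23006062]), 'eef_rot': array([-1.79880538e+02, -1.44579055e-02,  1.65686959e+02]), 'wrist_force': array([0.15604443, 0.27575078, 0.69746096]), 'ft_torque': array([-0.00222057,  0.0226039 , -0.00148369]), 'finger_force': 0.0, 'finger_gap': 0.08578003843989365}
scene {'fovy': 47.59141098608028, 'cx': 276.30102422583724, 'cy': 214.6342198923541, 'rvec': array([ 1.01752141,  2.55442986, -0.93102926]), 'tvec': array([ 0.29632617, -0.22207074,  1.29709375])} (array([0.89161975, 0.53485097, 0.85937505]), array([-0.42962154, -0.47357533, -0.76886393]))
side {'fovy': 47.915946830249524, 'cx': 271.6494080292389, 'cy': 203.98958349278055, 'rvec': array([ 2.13472463, -0.3255773 ,  0.17037006]), 'tvec': array([-0.41822878,  0.17600567,  0.86837678])} (array([ 0.21555063, -0.7239766 ,  0.62399307]), array([ 0.24542632,  0.7975155 , -0.55112154]))
wrist {'fovy': 71.56407574610377, 'cx': 278.4884181141836, 'cy': 210.0234616117069, 'rvec': array([-2.30529009, -1.79198906, -0.24027137]), 'tvec': array([-0.62457845, -0.03442917,  0.37766792])} (array([0.08955856, 0.62209291, 0.37268798]), array([ 0.25624032, -0.06625806, -0.96433955]))
```

View pics/scene.png

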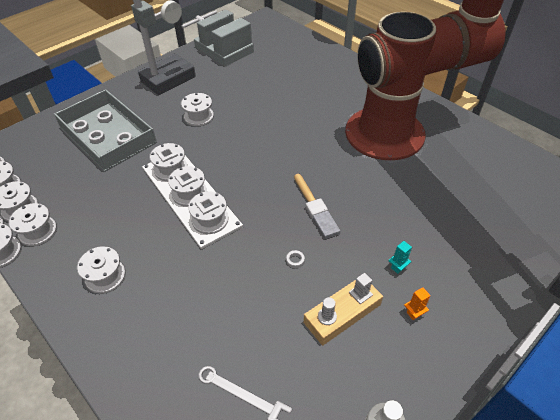

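View pics/side.png

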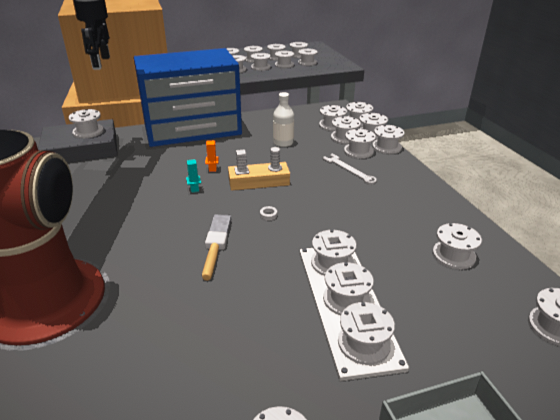

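View pics/wrist.png

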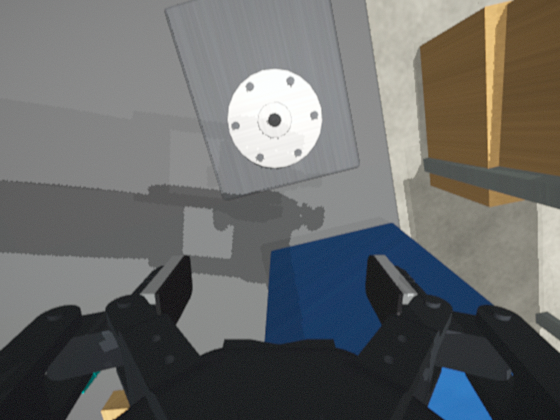

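The scene view shows the stand at about (343,310), with the square gauge on the right at (363,287) and the round one at (328,310). The nest is at (190,190). In the side view the stand is at (259,175) and the nest at (350,300). I'll enlarge crops to get precise points.

```bash
python3 - <<'E'
from h import *
def crop(t,x,y,w,h,s): return cv2.resize(load(t)['pixels'][y:y+h,x:x+w,::-1],None,fx=s,fy=s,interpolation=cv2.INTER_CUBIC)
# scene stand 295,265 100x80 ; side stand 215,135 100x75; x4 -> 400
A=np.hstack([crop('scene',295,265,100,80,4),crop('side',215,135,100,80,4)])
cv2.imwrite('pics/c1.png',A)
B=np.hstack([crop('scene',140,138,110,110,3.6364),crop('side',295,225,115,157,2.548)[:400]][:1]+[crop('side',295,225,120,150,2.6667)])
print(B.shape);cv2.imwrite('pics/c2.png',B)
E
```

```text
(400, 720, 3)
```

View pics/c1.png

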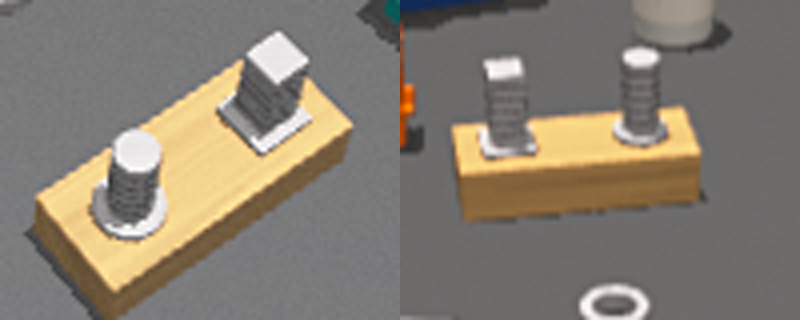

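View pics/c2.png

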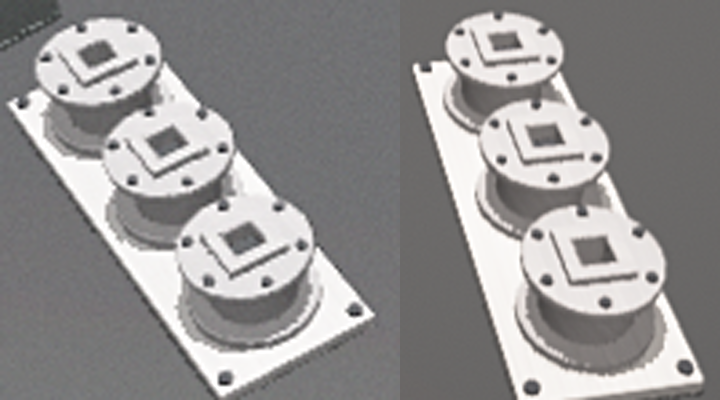

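Crop 1: the square gauge's top centre is at scene (364.3,279) and side (241.3,152). The round one's is at scene (329.3,302.5) and side (275,149.3). 
Crop 2: the bores are at scene (166.9,152.6), (185.9,177), (206.8,203.7) and side (368.9,318), (349.8,276), (334.8,241.1), in the same order along the row.

```bash
cat > g.py <<'E'
from h import *
s,e=load('scene'),load('side')
def show(n,a,b):
    P=tri([(s,a),(e,b)]); print(n,P.round(4),(proj(s,P)-a).round(1),(proj(e,P)-b).round(1)); return P
E
python3 - <<'E'
from g import *
q=show('sq',(364.3,279),(241.3,152)); r=show('rd',(329.3,302.5),(275,149.3))
d=r-q; print(np.hypot(*d[:2]),np.degrees(np.arctan2(d[1],d[0])))
B=[show(i,a,b) for i,a,b in [('A',(166.9,152.6),(368.9,318)),('B',(185.9,177),(349.8,276)),('C',(206.8,203.7),(334.8,241.1))]]
d=B[2]-B[0]; print(np.hypot(*d[:2]),np.degrees(np.arctan2(d[1],d[0])))
# stand top corners in scene, z=.035
for u in [(37,198),(107,290),(352,125),(250,57)]:
    print(onz(s,(295+u[0]/4,265+u[1]/4),.035).round(4))
# boss square grip corners yaw
E
```

```text
sq [0.4505 0.291  0.091 ] [[ 0. -0.]] [[0. 0.]]
rd [0.5342 0.2797 0.0909] [[ 0.2 -0.1]] [[0.2 0.1]]
0.0844797526970141 -7.68816402308533
A [ 0.5097 -0.2767  0.0718] [[-0.2  0. ]] [[-0.4 -0. ]]
B [ 0.5241 -0.1787  0.0702] [[ 0.1 -0. ]] [[0.1 0. ]]
C [ 0.5392 -0.0804  0.0697] [[ 0.1 -0. ]] [[0.2 0. ]]
0.19852110958419877 81.44394661880806
[0.5625 0.2456 0.035 ]
[0.5726 0.3011 0.035 ]
[0.4223 0.3242 0.035 ]
[0.4287 0.2642 0.035 ]
```

```bash
python3 - <<'E'
from g import *
for u in [(148,143),(240,137)]: print('cab base',onz(e,u,0).round(3))
# height: top above base point
for b,t in [((148,143),(138,72)),((240,137),(236,65))]:
    P=onz(e,b,0)
    for z in (.1,.15,.2,.25,.3): print(z,proj(e,P+[0,0,z]).round(0),end=' ')
    print(t)
st=ctrl.sense(); D=np.array([.4505,.291,.19])-st['ee_pos']; y=np.radians(st['eef_rot'][2])
print('base frame delta',D,' tool xyz after yaw 172.3:',[(1000*(D@v)).round(1) for v in [(np.cos(a),np.sin(a),0) for a in [np.radians(172.3)]]+[(np.sin(a),-np.cos(a),0) for a in [np.radians(172.3)]]+[(0,0,-1)]])
E
```

```text
cab base [0.239 0.606 0.   ]
cab base [0.511 0.562 0.   ]
0.1 [[143. 111.]] 0.15 [[140.  95.]] 0.2 [[137.  77.]] 0.25 [[134.  59.]] 0.3 [[131.  40.]] (138, 72)
0.1 [[239. 106.]] 0.15 [[238.  89.]] 0.2 [[237.  72.]] 0.25 [[236.  54.]] 0.3 [[236.  36.]] (236, 65)
base frame delta [ 0.29618978 -0.31413393 -0.04030335]  tool xyz after yaw 172.3: [np.float64(-335.6), np.float64(-271.6), np.float64(40.3)]
```

>>> jog_arm --motion '[0,-38,0,-6.6,85,0,-40,0,0,85,0,-40,0,0,85,0,-40,0,0,85,-33.5,-11.4,4,0,60,-33.5,-11.4,4,0,60,-33.5,-11.4,4,0,60,-33.5,-11.4,4,0,60,-33.5,-11.4,4,0,60,-33.5,-11.4,4,0,60,-33.5,-11.4,4,0,60,-33.5,-11.4,4,0,60,-33.5,-11.4,4,0,60,-33.5,-11.4,4,0,60,0,0,0,0,60,0,0,0,0,60]'

```text
t: 1.48
ee_pos: [0.4464, 0.2908, 0.1905]
eef_rot: [-180.0, -0.1, 172.1]
wrist_force: [-0.7, -0.1, -0.2]
finger_gap: 0.0598
finger_force: 0.0
```

```bash
python3 - <<'E'
from h import *
d=grab('wrist','w1'); st=ctrl.sense(); print(st['ee_pos'],st['eef_rot'],st['finger_gap'],proj(d,[[.4505,.291,.09],[.4505,.291,.04]]))
E
```

```text
[0.44557706 0.29151008 0.19069246] [-1.79971801e+02 -8.91844451e-02  1.72214376e+02] 0.0597513898218096 [[278.93621269 214.87135814]
 [278.8618333  201.36670585]]
```

View pics/w1.png

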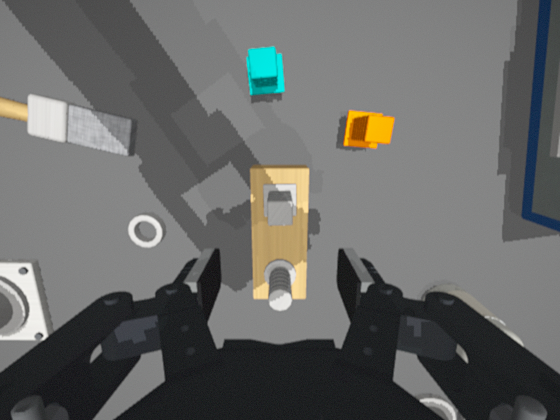

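The wrist view shows the stand at columns 251–308, the square gauge at (280,207) roughly aligned with the tool, and the round gauge at (280,285). I'll measure the gauge's yaw and centre numerically.

```bash
python3 - <<'E'
from h import *
d=load('w1'); im=d['pixels']; hsv=cv2.cvtColor(im,cv2.COLOR_RGB2HSV)
sat=hsv[:,:,1]; 
wood=((sat>70)&(hsv[:,:,0]<30)).astype(np.uint8); wood[:155]=0; wood[310:]=0; wood[:,:240]=0; wood[:,320:]=0
c=max(cv2.findContours(wood,cv2.RETR_EXTERNAL,cv2.CHAIN_APPROX_NONE)[0],key=cv2.contourArea); print('wood',cv2.minAreaRect(c))
m=((sat<45)).astype(np.uint8); m[:172]=0;m[240:]=0;m[:,:254]=0;m[:,305:]=0
c=max(cv2.findContours(m,cv2.RETR_EXTERNAL,cv2.CHAIN_APPROX_NONE)[0],key=cv2.contourArea); r=cv2.minAreaRect(c); print('sq',r,cv2.boxPoints(r).tolist())
g=cv2.cvtColor(im,cv2.COLOR_RGB2GRAY)
print(sat[180:232:3,258:304:2]); print(g[180:232:3,258:304:2])
E
```

```text
wood ((279.0, 231.5), (133.0, 58.0), 90.0)
sq ((279.0, 204.5), (41.0, 32.0), 90.0) [[263.0, 184.0], [295.0, 184.0], [295.0, 225.0], [263.0, 225.0]]
[[113 118 117 118 116 116 115 103 102 100 102  98 103  99 103 100 100 101
  100 102 102 100  98]
 [112 112 117  99  95  95  94  99 101  87  83  81  84  81  79  83  78  75
   67  99 101 101 100]
 [115 116  98   0   5   3   3   3   3   3   2   2   2   4   3   3   4   3
    0  64 101 101  96]
 [111 118 102   5   6   5   6   6   6   7   5   6   3   3   6   4   5   3
    1  65 100 102  97]
 [112 116 104   5   5   2   5   5   3   3   8   8   0   0   5   2   2   3
    2  65 100 103  97]
 [115 116 113   7   5   7   8   3   3   5   3   0   0   5   2   7   4   3
    2  56 102  99  98]
 [114 117 111   5   5   5   5   5   5   3  10   3   3   3   5   2   5   5
    1  52 101  99  97]
 [113 117 116   5   6   4   4   6   6   2   4   8   6   6   6   5   6   4
    3  53 104 100  99]
 [113 114 118   3   2   7   6   6   5   6   5   5   6   5   5   2   6   4
    1  55  99  99  96]
 [113 115 124  13   3   7   5   6   6   6   2   6   6   5   2   6   5   5
    3
[... 1841 characters left out ...]
176 148 165 160 162]
 [152 152 149 156 155 153 163 162 158 162 163 159 161 161 160 160 159 148
  178 151 166 160 161]
 [152 152 149 147 158 151 164 157 162 162 161 163 162 160 160 160 160 143
  154 159 167 159 164]
 [152 151 149 144 139 153 159 162 162 160 160 161 160 160 160 161 160 146
  161 160 166 157 164]
 [158 163 163 158 153 152 165 161 160 159 160 158 158 159 160 161 158 146
  162 160 165 160 164]
 [164 164 163 158 157 155 146 155 158 155 156 157 157 171 156 157 157 157
  161 161 166 160 166]
 [165 165 163 159 156 156 161 161 162 160 159 163 161 161 159 163 161 163
  160 161 165 159 161]
 [166 164 164 159 156 158 160 161 163 159 160 162 160 160 160 164 162 164
  161 161 164 160 157]]
```

```bash
python3 - <<'E'
from h import *
d=load('w1'); st=ctrl.sense()
P=onz(d,(280.2,213.3),.09); print(P)
print(onz(d,(268.5,213),.09)-onz(d,(292,213),.09), onz(d,(280,201.5),.09)-onz(d,(280,225),.09))
D=P-st['ee_pos']; a=np.radians(st['eef_rot'][2]); print(1000*D@[np.cos(a),np.sin(a),0],1000*D@[np.sin(a),-np.cos(a),0])
E
```

```text
[0.44924393 0.29227945 0.09      ]
[-0.00278758 -0.02018648  0.        ] [-0.02099967  0.00287031  0.        ]
-3.528844915855775 1.259026831186023
```

>>> jog_arm --motion '[-4,1,30,0,60,0,0,40,0,60,0,0,40,0,60,0,0,20,0,60,0,0,8,0,60,0,0,0,0,60,0,0,0,0,20,0,0,0,0,15,0,0,0,0,15,0,0,0,0,15,0,0,0,0,15,0,0,0,0,15,0,0,0,0,15]' --squeeze 50

```text
t: 2.62
ee_pos: [0.4513, 0.2929, 0.056]
eef_rot: [179.9, 0.2, 172.3]
wrist_force: [-1.8, -2.2, 6.5]
finger_gap: 0.0214
finger_force: 49.3
```

>>> jog_arm --motion '[0,0,-10,0,15,0,0,-30,0,15,0,0,-40,0,15,0,0,-35,0,15,-12,-20,0,0.9,15,-12,-30,0,0,15,-12,-30,0,0,15,-12,-30,0,0,15,-12,-30,0,0,15,-12,-30,0,0,15,-12,-30,0,0,15,-12,-30,0,0,15,-12,-30,0,0,15,-12,-26,0,0,15,-12,-20,0,0,15,-11,-10,0,0,15,0,0,0,0,15,0,0,0,0,15]'

```text
t: 4.12
ee_pos: [0.5441, -0.0416, 0.1685]
eef_rot: [180.0, -0.0, 171.3]
wrist_force: [0.4, -0.4, -3.0]
finger_gap: 0.0215
finger_force: 50.3
```

```bash
python3 - <<'E'
from h import *
d=grab('wrist','w2'); st=ctrl.sense(); print(st['ee_pos'],st['eef_rot'],st['finger_gap'],proj(d,[[.5392,-.0804,.07],[.5241,-.1787,.07],[.5097,-.2767,.07],st['ee_pos']]))
E
```

```text
[ 0.54377205 -0.04096448  0.16834163] [ 1.79963008e+02 -3.73067252e-02  1.71368228e+02] 0.02174275098012628 [[232.43323063 212.05535681]
 [116.58109038 211.97957361]
 [  1.22717268 212.62859311]
 [278.95385452 259.53832745]]
```

View pics/w2.png

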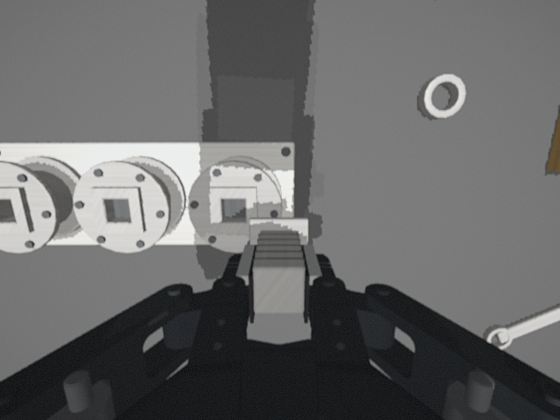

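The wrist view shows the gauge upright in the jaws, its collar at about (278,225). Bore C is at about (233,210), bore B at about (118,210), and A is at the left edge at about (5,210). I'll zoom in to refine these.

```bash
python3 - <<'E'
from h import *
p=load('w2')['pixels'][:,:,::-1]
a=cv2.resize(p[170:270,205:325],None,fx=6,fy=6,interpolation=cv2.INTER_CUBIC)
cv2.imwrite('pics/c3.png',np.clip(a*1.0,0,255).astype(np.uint8))
g=cv2.cvtColor(p,cv2.COLOR_BGR2GRAY)
print(g[192:230:2,214:254:2]); print(g[192:230:2,98:140:2])
E
```

```text
[[216 216 214 217 214 212 211 212 215 215 210 214 215 215 212 217 216 216
  219 218]
 [216 214 215 214 212 210 212 215 215 211 213 214 215 211 214 216 215 217
  218 217]
 [214 213 216 210 210 211 213 217 213 212 215 215 213 214 218 216 217 218
  215 218]
 [213 217 212 187 169 177 179 180 173 176 178 177 175 178 179 178 203 217
  216 218]
 [216 214 211 173  79 109 119 121 116 117 116 120 120 118 118 123 190 217
  219 217]
 [214 211 211 177  89 109 121 122 117 117 116 121 123 118 119 122 191 217
  216 212]
 [211 211 211 180  91 111 122 123 118 118 117 119 121 121 119 124 192 219
  216 211]
 [211 210 212 183  96 105 123 122 117 118 116 120 123 119 120 121 183 219
  215 210]
 [211 210 212 188  98 105 122 121 115 117 116 120 119 119 111  79 153 195
  167 160]
 [209 211 215 190  95 103 120 122 117 117 116 120 120  86  83  73 137 151
  153 150]
 [210 212 214 191 103  98 122 121 118 116 113 102 104  80  74  76 136 154
  153 149]
 [210 213 211 195 105  92 120 122 120 116 114  82  76  78  77  76 134 154
  149 151]
 [214 211 208 201 117  92 104 105 115  86  80  75  78  78  76  77 127 150
  147 
[... 1507 characters left out ...]
5 197 124  90  93  92  96 122 123 122 119 121 121 122 178 224
  213 218 219]
 [217 217 212 206 138  89  90  90  92 120 125 117 114 119 120 120 168 218
  214 217 219]
 [218 213 214 216 149  86  90  89  96 107 109 109 105 111 111 111 142 215
  218 217 220]
 [215 213 215 216 181  83  85  93 104 107 105 104 106 100 105 106 123 215
  217 218 217]
 [212 213 216 217 187 162 167 167 145 143 170 166 164 167 170 144 143 212
  218 219 216]
 [212 216 217 215 209 213 215 213 213 213 215 214 211 213 215 208 209 213
  219 218 218]
 [213 216 216 213 217 219 218 221 220 219 221 218 219 220 218 215 217 218
  218 216 218]
 [217 217 213 214 217 216 217 220 218 220 218 218 219 221 214 217 216 218
  215 218 216]]
```

View pics/c3.png

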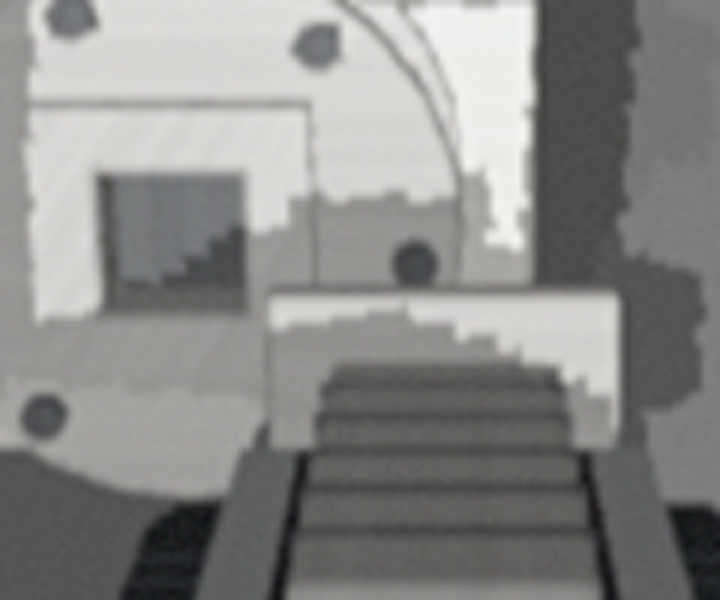

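The zoom shows bore C's edges at columns 221.3–245.8 and rows 198.7–222.5. The collar's top front edge is at row 218.7, columns 249.7–308.3. The visible wall strips (9 px in B, 3 px in C) suggest both are shallow. I'll work out the relative geometry and check those strip widths.

```bash
python3 - <<'E'
from h import *
d=load('w2'); T=np.array([0.54377,-0.04096,0.16834]); a=np.radians(171.37); X=np.array([np.cos(a),np.sin(a),0]);Y=np.array([np.sin(a),-np.cos(a),0])
zc=T[2]-.016
L,R=onz(d,(249.7,218.7),zc),onz(d,(308.3,218.7),zc); print('collar w',np.linalg.norm(L-R), 'ang',np.degrees(np.arctan2(*(R-L)[1::-1])))
G=(L+R)/2-.017*X; print('gauge rel TCP tool mm',1000*(G-T)@X,1000*(G-T)@Y)
C,B=onz(d,(233.55,210.6),.069),onz(d,(117.4,210.5),.069)
print('C',C,'B',B,np.linalg.norm(C-B),np.degrees(np.arctan2(*(C-B)[1::-1])))
A=B+(B-C)/np.linalg.norm(B-C)*.1; print('A',A, proj(d,A))
for n,P in dict(A=A,B=B,C=C).items():
    D=P-G; print(n,'shift tool x,y mm',1000*D@X,1000*D@Y)
# predicted strip (left wall) for depth 14 & 28
n=(C-B)/np.linalg.norm(C-B)
for nm,P in dict(B=B,C=C).items():
    E=P-.0105*n
    print(nm,[ (proj(d,E-[0,0,z])[0]).round(1).tolist() for z in (0,.014,.028)])
# A: right wall hidden; floor right/left edges
for s in(-1,1): print('A',s,[(proj(d,A+s*.0105*n-[0,0,z])[0]).round(1).tolist() for z in (0,.014,.028)])
g=cv2.cvtColor(d['pixels'],cv2.COLOR_RGB2GRAY); print(g[196:226:3,0:24])
E
```

```text
collar w 0.03337022843930888 ang 81.30379002996877
gauge rel TCP tool mm 0.8342876988715461 0.07838595910214678
C [ 0.53831974 -0.07940206  0.069     ] B [ 0.52311892 -0.17822301  0.069     ] 0.09998322107431468 81.25519810783311
A [ 0.50791555 -0.27706054  0.069     ] [[  1.06380502 210.39983969]]
A shift tool x,y mm -0.813386394198332 -238.88585434641706
B shift tool x,y mm -1.0137533607126998 -138.8860550812249
C shift tool x,y mm -1.2140867078026112 -38.90303470803692
B [[105.2, 210.5], [114.0, 206.4], [122.0, 202.7]]
C [[221.4, 210.6], [224.3, 206.5], [226.9, 202.8]]
A -1 [[-11.2, 210.4], [3.6, 206.3], [17.0, 202.6]]
A 1 [[13.3, 210.4], [26.8, 206.3], [39.0, 202.6]]
[[213 211 209 208 209 211 213 214 212 211 213 215 215 214 212 213 213 215
  217 211 162  99  84  84]
 [143 142 143 142 140 134 143 146 144 142 163 204 215 213 213 214 215 214
  213 217 207 148  89  88]
 [ 83  83  85  84  87  86  87  88  87  84  98 161 210 217 216 215 213 212
  213 214 214 196 128  83]
 [ 85  86  87  86  90  86  87  86  85  83  79 108 175 215 216 212 212 212
  213 214 218 212 174 105]
 [ 84  89  85  84  88  86  86  85  86  88  87  82 122 188 212 215 212 213
  215 216 212 211 207 157]
 [ 86  88  88  87  85  88  85  87  87  88  88  86  84 139 202 215 215 216
  213 211 208 211 214 206]
 [ 86  86  85  86  89  87  89  89  89  88  84  86  83  94 159 213 218 212
  209 208 211 212 213 212]
 [ 83  81  79  84  82  85  84  87  91  95  99 102 101 100 122 177 208 210
  211 210 210 211 213 215]
 [ 90  94  97 100 100  99 104 101 102 101 104 101 100  96  92 124 184 210
  211 210 212 213 212 211]
 [189 184 181 188 190 190 189 190 189 189 190 196 197 194 190 186 185 205
  211 213 212 212 212 210]]
```

The strips match 14 mm for B and C, while A shows no floor where a shallow bore would show one. I'll try A first, by feel.

>>> jog_arm --motion '[0,-20,0,0.1,15,0,-35,0,0,15,0,-40,0,0,15,0,-40,0,0,15,0,-40,0,0,15,-0.8,-33,0,0,15,0,-20,0,0,15,0,-10.9,0,0,15,0,0,10,0,15,0,0,15,0,15,0,0,0,0,15,0,0,0,0,15,0,0,0,0,15]'

```text
t: 5.25
ee_pos: [0.5091, -0.2761, 0.1433]
eef_rot: [180.0, -0.0, 171.4]
wrist_force: [-0.0, -0.2, -1.8]
finger_gap: 0.0214
finger_force: 50.3
```

```bash
python3 - <<'E'
from h import *
d=grab('wrist','w3'); st=ctrl.sense(); print(st['ee_pos'],st['eef_rot'],st['finger_gap'],st['wrist_force'])
T=st['ee_pos'];a=np.radians(171.26); X=np.array([np.cos(a),np.sin(a),0]);Y=np.array([np.sin(a),-np.cos(a),0])
A=np.array([.50792,-.27706,.069]); G=T+.00083*X+.00008*Y; print('remaining',1000*(A-G)@X,1000*(A-G)@Y,'gauge bottom',T[2]-.047)
# predicted boss edges vs view: project boss corners
n=-Y; 
p=d['pixels'][:,:,::-1].copy()
for s in(-1,1):
  for k in(-1,1):
    for w,z,c in((.02,.07,(0,0,255)),(.017,None,(0,255,0))):
      P=(A if z else G)+s*w*X+k*w*Y; P[2]=z or T[2]-.016
      cv2.circle(p,tuple(int(round(v*16)) for v in proj(d,P)[0]),24,c,-1,cv2.LINE_AA,4)
q=p[150:290,190:370]; cv2.imwrite('pics/c4.png',cv2.resize(q,None,fx=4,fy=4,interpolation=cv2.INTER_CUBIC))
E
```

```text
[ 0.50940887 -0.27657628  0.14385355] [-1.79995016e+02  4.16431704e-02  1.71380084e+02] 0.0215409807021145 [-0.20712196 -0.38220004 -2.58712914]
remaining 0.5680779848758452 -0.7843357250770527 gauge bottom 0.09685354943781337
```

View pics/c4.png

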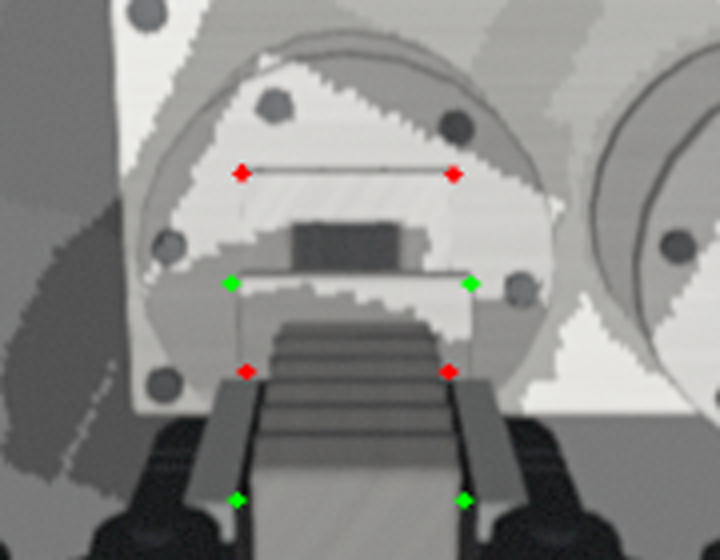

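The view shows the held gauge's collar, front edge at crop row 274 and columns 239–472. The boss and bore are behind it, with the bore at columns 290–400, its far edge at row 222 and the boss's far edge at row 170. I'll work out the final shift from this image alone.

```bash
python3 - <<'E'
from h import *
d=load('w3'); st=ctrl.sense(); T=st['ee_pos'];a=np.radians(171.3); X=np.array([np.cos(a),np.sin(a),0]);Y=np.array([np.sin(a),-np.cos(a),0])
px=lambda u,v:(190+u/4,150+v/4)
print(T)
for z in(.1433,.1438):
    F=onz(d,px(355.5,274),z-.016); G=F-.017*X
    A1=onz(d,px(345.5,170),.07)-.02*X; A2=onz(d,px(345,222),.069)-.0105*X
    for A in(A1,A2): print(1000*(A-G)@X,1000*(A-G)@Y, A)
    print(1000*(G-T)@X,1000*(G-T)@Y)
E
```

```text
[ 0.50940887 -0.27657628  0.14385355]
-0.005879927579911103 -1.7414604880613707 [ 0.50754027 -0.27706582  0.07      ]
-0.9042301077415611 -1.842155000001848 [ 0.50841305 -0.27730124  0.069     ]
1.778933682369058 0.974912103122417
-0.15888046756530402 -1.7397546107661026 [ 0.50754027 -0.27706582  0.07      ]
-1.057230647726954 -1.84044912270658 [ 0.50841305 -0.27730124  0.069     ]
1.931934222354451 0.973206225827149
```

>>> jog_arm --motion '[-0.1,-1.3,10,0,15,0,0,10,0,15,0,0,3,0,15,0,0,1.5,0,15,0,0,1.5,0,15,0,0,0,0,15,0,0,0,0,15]'

```text
t: 5.88
ee_pos: [0.5088, -0.2791, 0.1175]
eef_rot: [-180.0, 0.0, 171.3]
wrist_force: [-0.2, -0.0, -2.1]
finger_gap: 0.021
finger_force: 50.5
```

>>> jog_arm --motion '[0,0,1,0,15,0,0,1,0,15,0,0,0,0,15]'

```text
t: 6.13
ee_pos: [0.5092, -0.279, 0.1163]
eef_rot: [-180.0, 0.1, 171.3]
wrist_force: [0.1, 0.9, 1.0]
finger_gap: 0.0212
finger_force: 50.9
```

>>> jog_arm --motion '[0,0.4,0.7,0,15,0,0,0.7,0,15,0,0,0,0,15]'

```text
t: 6.38
ee_pos: [0.5086, -0.2783, 0.1134]
eef_rot: [180.0, -0.0, 171.3]
wrist_force: [-0.5, 0.5, -2.6]
finger_gap: 0.0212
finger_force: 50.4
```

>>> jog_arm --motion '[0,0.2,1,0,15,0,0,1.5,0,15,0,0,1.5,0,15,0,0,0,0,15]'

```text
t: 6.72
ee_pos: [0.5083, -0.2781, 0.109]
eef_rot: [180.0, -0.1, 171.3]
wrist_force: [-0.2, 0.2, -2.6]
finger_gap: 0.0208
finger_force: 50.4
```

>>> jog_arm --motion '[0,0,2,0,15,0,0,2,0,15,0,0,1,0,15,0,0,1,0,15,0,0,1,0,15,0,0,1,0,15,0,0,0,0,15]'

```text
t: 7.3
ee_pos: [0.5087, -0.2783, 0.1017]
eef_rot: [180.0, -0.0, 171.3]
wrist_force: [0.6, 0.9, -2.7]
finger_gap: 0.0211
finger_force: 50.4
```

>>> jog_arm --motion '[0,0,1,0,15,0,0,1,0,15,0,0,1,0,15,0,0,1,0,15,0,0,0,0,15]'

```text
t: 7.72
ee_pos: [0.5087, -0.2782, 0.0976]
eef_rot: [180.0, -0.0, 171.3]
wrist_force: [-0.3, -0.5, -2.1]
finger_gap: 0.0214
finger_force: 50.4
```

It has passed the 14 mm depth freely, so this is the full-depth bore. I'll seat it gently.

>>> jog_arm --motion '[0,0,2,0,15,0,0,1.5,0,15,0,0,1,0,15,0,0,0.5,0,15,0,0,0.5,0,15,0,0,0,0,15]'

```text
t: 8.22
ee_pos: [0.5087, -0.2783, 0.0923]
eef_rot: [180.0, -0.0, 171.3]
wrist_force: [-0.4, -0.6, -2.8]
finger_gap: 0.0213
finger_force: 50.4
```

>>> jog_arm --motion '[0,0,0.4,0,15,0,0,0.4,0,15,0,0,0.3,0,15,0,0,0.3,0,15,0,0,0,0,15]'

```text
t: 8.63
ee_pos: [0.5089, -0.2783, 0.0913]
eef_rot: [-180.0, 0.0, 171.3]
wrist_force: [-0.8, -0.1, -0.6]
finger_gap: 0.0214
finger_force: 50.6
```

>>> jog_arm --motion '[0,0,0.4,0,15,0,0,0.4,0,15,0,0,0,0,15]'

```text
t: 8.88
ee_pos: [0.509, -0.2784, 0.0912]
eef_rot: [-180.0, 0.0, 171.3]
wrist_force: [-1.5, 2.6, 5.1]
finger_gap: 0.0208
finger_force: 51.5
```

Contact came at the expected home height (TCP 0.091). I'll open slowly and retreat straight up.

>>> jog_arm --motion '[0,0,0,0,24,0,0,0,0,30,0,0,0,0,45,0,0,0,0,60,0,0,0,0,60,0,0,0,0,60,0,0,-3,0,60,0,0,-20,0,60,0,0,-40,0,60,0,0,-40,0,60,0,0,-20,0,60,0,0,0,0,60,0,0,0,0,60]'

```text
t: 9.97
ee_pos: [0.5097, -0.2789, 0.2155]
eef_rot: [-179.9, 0.2, 171.3]
wrist_force: [0.3, 0.7, 0.1]
finger_gap: 0.0602
finger_force: 0.0
```

```bash
python3 - <<'E'
from h import *
s,e,w=grab('scene','s4'),grab('side','e4'),grab('wrist','w4'); st=ctrl.sense(); print(st['ee_pos'],st['finger_gap'],st['wrist_force'])
C=np.array([.5082,-.2772,0])
for d,n in((s,'scene'),(e,'side'),(w,'wrist')): print(n,'top if home .125',proj(d,C+[0,0,.125]).round(1),'if .137',proj(d,C+[0,0,.137]).round(1), 'collar top .075',proj(d,C+[0,0,.075]).round(1))
def crop(d,c): x,y=[int(v) for v in c]; return cv2.resize(d['pixels'][y-35:y+35,x-35:x+35,::-1],(270,270),interpolation=cv2.INTER_CUBIC)
u=[proj(d,C+[0,0,.09])[0] for d in(s,e,w)]
cv2.imwrite('pics/final.png',np.hstack([crop(d,c) for d,c in zip((s,e,w),u)])[:, :800]); print(u)
g=cv2.cvtColor(e['pixels'],cv2.COLOR_RGB2GRAY); x,y=[int(v) for v in proj(e,C+[0,0,.125])[0]]; print(x,y); print(g[y-16:y+44:2,x-12:x+13:3])
E
```

```text
[ 0.50786249 -0.27764351  0.21096183] 0.05972420651112856 [-0.01454837 -0.37878039 -0.70926329]
scene top if home .125 [[162.7 135.4]] if .137 [[161.7 131.4]] collar top .075 [[166.8 151.3]]
side top if home .125 [[371.7 293.4]] if .137 [[372.6 287.4]] collar top .075 [[368. 317.]]
wrist top if home .125 [[278.6 214.9]] if .137 [[278.6 219.2]] collar top .075 [[278.5 200.7]]
[array([165.60325443, 146.62429028]), array([369.10349008, 310.0876507 ]), array([278.51776651, 204.42743641])]
371 293
[[249 247 246 246 250 124 128 128 127]
 [248 248 246 246 248 127 128 127 127]
 [251 248 248 246 250 131 127 128 126]
 [137 128 253 115 253 122 127 128 127]
 [232 239 251 138 252 123 127 128 127]
 [248 247 247 246 193 139 126 127 127]
 [248 242 241 241 160 150 133 128 127]
 [235 203 243 241 146 150 149 127 127]
 [181  99 241 243 145 150 150 126 128]
 [146 110 184 242 163 150 150 132 127]
 [129  98 104 247 167 162 159 146 126]
 [129  90  91 190 143 137 136 129 126]
 [131  93  90 136 137 126 116 101 127]
 [251  89 100 119 117 125 137 127 127]
 [246  92  78 138 139 116 114 119 127]
 [239  83 109 118 119 137 136 151 129]
 [248  95 115 140 118 116 113 144 128]
 [213  84 102 118 127 140 134 149  55]
 [245  76 128 129 117 112 106 148  95]
 [242  94 123 126 138 136 134 147 149]
 [240 138 129 119 114 104 111 146 147]
 [238 191 125 138 137 137 140 145 146]
 [224 242 136 125 145 137 142 145 145]
 [157 239 223 200 221 142 151 150 145]
 [230 239 217 201 194 140 130 126 149]
 [246 159 140 216 226 145 145 138 138]
 [219 211 192 173 132 129 134 135 140]
 [138 140 141 207 215 160 148 147 148]
 [243 245 243 240 240 222 146 147 145]
 [241 240 239 241 230 244 233 146 147]]
```

View pics/final.png

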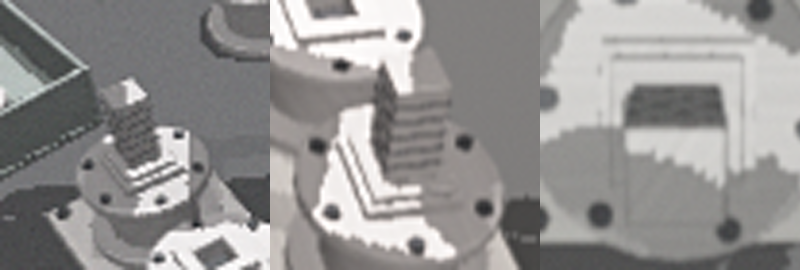

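All three views show the gauge upright and released, its collar flat on the boss (crop centres (130,130), (415,130) and (675,150)), with the gripper clear above.

```bash
python3 -c "
from bench import ctrl
print(ctrl.finish_job())"
```

```text
the job is handed in; nothing more can be done
None
```

The square gauge stands released and fully home, collar on the face, in the end bore farthest from the stand, the only one I tried because the wrist view showed the other two to be shallow; the round gauge was left in the stand, and the job is handed in.

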